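# Unplug the spent resin cartridge

## Robot

A 6-joint arm with a two-finger parallel gripper is mounted at the origin on the work surface. World frame = base frame: x ahead of the robot, y to its left, z up, the work surface at z = 0. Lengths are in m, angles in rad, forces in N, time in s.
With the tool pointing down it reaches from about 0.25 to 0.775 m from the base axis. Payload 8.9 kg.
Tool frame: the origin (TCP) lies at the centre of the arm's flange, where the gripper is bolted on; the fingertips stand 173 mm ahead of it and the grasp point (between the pads) lies 155 mm ahead of it; z points along the fingers, y is the line along which they close (so a half turn about z gives the same grasp; the last joint's range is limited). The gripper opens to 85 mm and grips with 20 to 120 N. Pads are 22 mm wide; open, the fingers measure 114 mm over their backs; the gripper's body (76 mm by 85 mm) begins 54 mm behind the grasp point. The pads swing forward as they close: fully open they stand 13 mm farther back than shut.
Start: joints at [-1.262, 0.291, -0.153, 1.127, 0, 1.431], TCP at [0.227, -0.473, 0.405] pointing down, gripper open.
Joint ranges: [-2.52, 2.52], [-0.91, 1.74], [-1.3, 1.37], [-1.96, 2.02], [-1.52, 1.47], [-3.14, 3.14]. Speed limits (rad/s): [2.22, 2.22, 2.79, 3.14, 3.14, 3.14].

## Interface

Orientations are given as a unit quaternion [x, y, z, w].
In Python, from workcell import ctrl gives the robot as it stands.
- The arm moves only by the shell command python3 -m handwheel 'ROWS' [FORCE]. ROWS is text: rows parted by semicolons, each of 7 numbers parted by spaces: the turn, a rotation vector about the tool's x, y, z in degrees, then the shift along the tool's x, y, z in m, then the finger opening in m, from 0 to 0.0854. A call has 1 to 10 rows; each row is the pose to reach, as a shift and turn from the pose commanded when the call began, along the tool's axes at that moment; what a row does not reach only later rows make up. A row lasts 1/10 s, in which the tool goes at most 50 mm and 8.59 degrees, less where a joint would pass 70% of its speed; a pose out of reach is approached as far as the arm can. A call with a gripper value outside its range is refused whole. The fingers move at their own pace and stop on an object; FORCE is the grip in N (left out, the last holds). Time passes only in rows, so rows that repeat a pose let the fingers close. It gives the time, the measured TCP pose, the force, the opening and the grip force at its end, in the units of the state.
- ctrl.state(): the state, without advancing time (a new reading comes with each control period).
- ctrl.get_image(name): name is "scene" or "top"; returns a dict with "frame" (480x640x3 uint8, red, green, blue), "intrinsics" (3x3 intrinsics, pixels), "R" (3x3) and "t" (3): a world point X has camera coordinates R X + t. Camera axes: x right, y down, z forward; pixel columns grow to the right and rows downward; lengths in m; the calibration is good to about 2 mm. A picture is of the moment at which its call begins. There is no depth.
- ctrl.hand_in(): hands the job in; it is judged then, once.
Trained networks look in a picture, given as the dict that the camera call returned (one of the last four; its "shot" number tells which), for a name from the list of things; names that differ only in an ending like _2 or _b are one class to them, and where a whole thing is asked for, a point or a joint stands for the part that bears it (a point fixed in the world has none). Each returns a list of dicts, best first, with "confidence" (0 to 1); they miss things now and then, are a little off and sometimes report something else, mostly with a low value. They report only what shows in the picture. A call takes as long as a camera call. They do not tell look-alikes from the thing itself.
- ctrl.cut_out(picture, name): "mask" (480x640 bool, what is visible of it).
- ctrl.place_of(picture, name): "xyz" ([x, y, z] in m, in the coordinates of the camera as it stood for that picture, good to about 4 mm: a listed point, or the origin of a listed thing).
The state is a dict: "time_s": time; "q": joint angles; "qd": joint speeds; "tau": joint torques, N m; "tool_pos": TCP position; "eef_rot": TCP orientation; "ft_force": force on the tool from outside, world axes, zero at the start; "moment": the same for the moment, N m; "finger_gap": finger opening in m; "grasp_force": force on a finger pad.
Only numpy, scipy, OpenCV 4.12 (cv2) and the standard library are available. Lean on these libraries where they do the work, as an engineer would, in place of code of your own. Each camera call takes 0.05 s, during which the arm holds its last target. There are 200 camera calls.

## Task

The resin cartridge plugged into the leaning black dock is spent. While it is still seated in the dock, screw its vent cap fully shut (clockwise, wing in line with the long side of the cartridge's top), then pull the cartridge out of the dock past its sprung catches and set it down standing upright on the floor of the steel drip tray, letting go only once it stands there. Keep the vent cap shut, and leave the jar, the wash bottle and the scraper where they are.

Things in the scene. Friction and masses are not known exactly. Their poses are not given: they have to be found in the camera images.
- cartridge: Grey plastic block 70 mm (its x) by 44 mm (its y) by 150 mm (its z), about 0.3 kg, with a catch groove 3.5 mm deep in its +x and -x faces 17 to 35 mm above its foot. Origin: centre of its underside; z runs up its length to the vent cap. At the start its lowest 60 mm sit in the dock's well, so z leans 30 degrees from vertical. A gripper can take its 44 mm thickness.
- cartridge_grip (a point): Point on the cartridge's axis 10 mm below its top face (140 mm above its underside), where its 44 mm thickness can be gripped with the cap between the fingers; axes as the cartridge.
- vent_cap (a joint): Angle of the vent cap on the cartridge's top, rad: 0 is screwed fully shut (against its stop, wing along the cartridge's x), up to 1.5 is open; it starts open by 0.9 to 1.35. It closes clockwise seen from above the cap, with a little friction, and stays where it is left.
- cap_wing (a point): Where to grip the vent cap: in its wing, 27 mm above the cartridge's top face. The black cap is a disc 38 mm across, 6 mm high, centred on the cartridge's top, with an upright wing 38 mm long (this point's x), 12 mm thick (its y), 26 mm high (top 32 mm above the cartridge's top). Axes turn with the cap; z is its axis.
- dock: Black dock fixed to the table: base plate 190 by 130 by 14 mm carrying a rectangular well that leans 30 degrees from vertical towards the dock's -x side. Origin: centre of its underside. The well is 60 mm deep, 131 by 72 mm outside; two sprung catches in its end walls hold the cartridge, which comes out along its own z: about 15 to 20 N to free it, 60 mm to clear it.
- dock_seat (a point): Centre of the well's floor, 20 mm along x and 56 mm above the dock's origin: the cartridge's origin lies here when it is plugged in. Axes as the dock (not leaning).
- tray: Low open drip tray of bare steel, fixed, 290 mm (x) by 190 mm (y), 25 mm high, walls and floor 4 mm thick. Origin: centre of its underside. The jar stands in its +x half; its -x half is empty.
- jar: Bystander: amber glass jar with steel lid, 60 mm across, 85 mm high, standing in the tray's +x half. Origin: centre of its underside.
- wash_bottle: Bystander: white plastic bottle, 64 mm across, 170 mm high, standing on the table. Origin: centre of its underside.
- scraper: Bystander: spatula-shaped scraper 170 mm long lying on the table between dock and tray, along its own x. Origin: under its middle.
Things that resemble listed ones, but are neither listed nor needed, are in the scene too. Leave any green or purple look-alike of the cartridge alone.

How it is judged:
By the outcome, as a careful person would: the job done as asked, in the order asked, and still so for the second after the job is handed in, with the robot touching nothing.
It also fails if it takes over 54 s, if anything falls off the work surface, if the arm or the gripper's body presses on something with over 40 N, if the wrist force passes 120 N, or if a joint passes its speed limit or range.

## Working session

There is one attempt and no reset: what is moved stays moved. The work goes in short steps, Python scripts to look and compute and a shell command to move; the robot and the scene stay as the last step left them, time stands still between calls to the robot, and variables do not carry over. Pictures are saved under pics/ and viewed, at most 10 in all, crops included, and the job is handed in when it is done.

```bash
mkdir -p pics; ls; cat > h.py <<'E'
import numpy as np, cv2
from scipy.spatial.transform import Rotation as R
from workcell import ctrl
def world(p,xyz): return np.array(p["R"]).T@(np.array(xyz)-np.array(p["t"]))
def proj(p,X):
    c=np.array(p["R"])@np.array(X)+np.array(p["t"]); u=np.array(p["intrinsics"])@c; return u[:2]/u[2]
def ray(p,uv):
    d=np.linalg.inv(np.array(p["intrinsics"]))@np.array([uv[0],uv[1],1.]); Rm=np.array(p["R"]); return -Rm.T@np.array(p["t"]), Rm.T@d
def tri(p1,a,p2,b):
    o1,d1=ray(p1,a);o2,d2=ray(p2,b)
    s=np.linalg.lstsq(np.stack([d1,-d2],1),o2-o1,rcond=None)[0]
    A=o1+s[0]*d1;B=o2+s[1]*d2
    return (A+B)/2,np.linalg.norm(A-B)
def save(n,f): cv2.imwrite("pics/"+n,np.ascontiguousarray(f[:,:,::-1]))
E
cat > a.py <<'E'
from h import *
np.set_printoptions(precision=4,suppress=True)
print(ctrl.state())
for c in ("scene","top"):
    p=ctrl.get_image(c); save(c+"0.png",p["frame"])
    print(c, -np.array(p["R"]).T@np.array(p["t"]))
    for n in ["cartridge","cartridge_grip","cap_wing","dock","dock_seat","tray","jar","wash_bottle","scraper"]:
        print(n,[(round(d["confidence"],2),world(p,d["xyz"]).round(4).tolist(),proj(p,world(p,d["xyz"])).round().tolist()) for d in ctrl.place_of(p,n)][:4])
E
python3 a.py
```

```text
pics
{'time_s': 0.0, 'q': array([-1.2623,  0.2913, -0.1541,  1.1267,  0.    ,  1.4315]), 'qd': array([-0.0004,  0.0005,  0.    , -0.0008,  0.0006, -0.0003]), 'tau': array([ -0.0029, -53.7152,  33.1363,   0.0163,  -0.0005,  -0.    ]), 'tool_pos': array([ 0.2273, -0.473 ,  0.4041]), 'eef_rot': array([ 0.975 ,  0.222 , -0.    , -0.0006]), 'ft_force': array([ 0.0231, -0.4718,  0.509 ]), 'moment': array([-0.01  ,  0.0586, -0.0201]), 'grasp_force': 0.0, 'finger_gap': 0.08561039826952163}
scene [1.1538 0.5539 1.1752]
cartridge [(0.95, [0.3219, 0.6237, 0.025], [514.0, 265.0]), (0.86, [0.8577, 0.3236, 0.0207], [310.0, 370.0]), (0.81, [0.6057, 0.2232, 0.0553], [331.0, 265.0]), (0.58, [0.3336, 0.1246, 0.0272], [352.0, 188.0])]
cartridge_grip [(0.91, [0.319, 0.2677, 0.025], [397.0, 206.0]), (0.9, [0.5916, 0.3932, 0.0231], [390.0, 299.0]), (0.75, [0.7914, 0.2002, 0.0241], [284.0, 321.0]), (0.7, [0.464, 0.6229, 0.0237], [493.0, 305.0])]
cap_wing [(0.75, [0.506, 0.6257, 0.0224], [488.0, 319.0]), (0.74, [0.6132, 0.3635, 0.0161], [375.0, 301.0]), (0.73, [0.3212, 0.3023, 0.0236], [407.0, 212.0]), (0.3
[... 859 characters left out ...]
4677, 0.6198, 0.0209], [169.0, 277.0])]
cap_wing [(0.73, [0.6059, 0.2212, 0.0553], [303.0, 231.0]), (0.68, [0.7716, 0.1684, 0.019], [322.0, 178.0]), (0.64, [0.5152, 0.2084, 0.2119], [306.0, 261.0]), (0.58, [0.5016, 0.6249, 0.0224], [168.0, 265.0])]
dock [(0.81, [0.5872, 0.2194, -0.0012], [305.0, 239.0])]
dock_seat [(0.96, [0.6079, 0.221, 0.0535], [303.0, 231.0])]
tray [(0.69, [0.5624, -0.2452, 0.0004], [458.0, 249.0])]
jar [(0.87, [0.6467, -0.2973, 0.0045], [475.0, 222.0]), (0.51, [0.7457, 0.0522, -0.0006], [360.0, 188.0])]
wash_bottle [(0.56, [0.7467, 0.0547, 0.0006], [359.0, 188.0]), (0.35, [0.604, 0.2208, 0.059], [303.0, 232.0])]
scraper [(0.93, [0.5239, 0.0105, -0.0025], [373.0, 261.0])]
```

View pics/scene0.png

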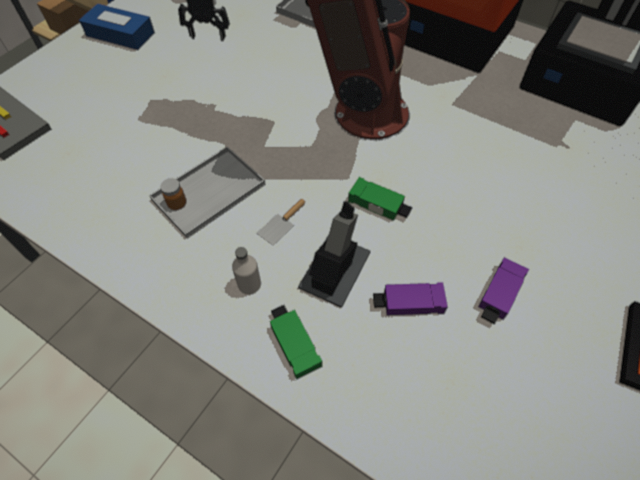

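View pics/top0.png

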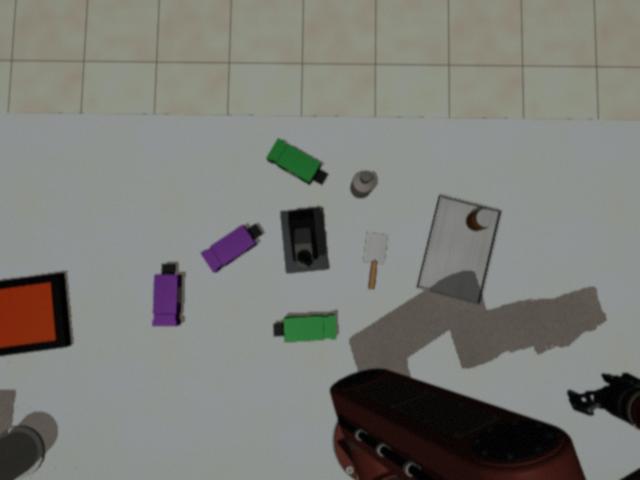

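The scene view shows the grey cartridge in the black dock at about (335,250), the tray with the jar at (208,190), and green and purple look-alikes lying around them. In the top view the dock is at (304,240), the cap at (306,258), the scraper at (374,260) and the tray at (458,249). Next I need the dock yaw and the wing angle, so I'll enlarge those areas and draw a model overlay.

```bash
cat > m.py <<'E'
from h import *
import sys
seat=np.array([0.6055,0.222,0.0555]); 
yaw=np.radians(float(sys.argv[1])); cap=float(sys.argv[2])
if len(sys.argv)>4: seat[0]+=float(sys.argv[4]);seat[1]+=float(sys.argv[5])
Rd=R.from_euler('z',yaw); Rc=Rd*R.from_euler('y',-np.pi/6)
dock=seat-Rd.apply([.02,0,.056])
def rect(Rm,o,a,b,z): return [o+Rm.apply([x,y,z]) for x,y in ((a,b),(-a,b),(-a,-b),(a,-b))]
polys=[(rect(Rd,dock,.095,.065,.014),(255,0,0)),(rect(Rc,seat,.035,.022,.150),(0,255,0)),
 (rect(Rc*R.from_euler('z',cap),seat,.019,.006,.182),(255,255,0)),(rect(Rc,seat,.0655,.036,.06),(255,0,255))]
out=[]
for c,(u,v) in (("scene",(335,243)),("top",(304,240))):
    p=ctrl.get_image(c); w,h=50,55;s=7 
    im=cv2.resize(p["frame"][v-h:v+h,u-w:u+w],None,fx=s,fy=s,interpolation=cv2.INTER_CUBIC)
    im=np.clip(255*(im/255.)**.6,0,255).astype(np.uint8)
    raw=im.copy()
    for P,col in polys:
        q=np.array([(proj(p,X)-[u-w,v-h]+.5)*s for X in P]).round().astype(np.int32); cv2.polylines(im,[q],True,col,1)
    out+=[cv2.resize(im,(395,435)) if 0 else im]
save(sys.argv[3],cv2.resize(np.hstack(out),(800,440),interpolation=cv2.INTER_AREA) )
for n in ("a",): pass
E
python3 m.py 5.5 1.1 m1.png
```

```text
(no output)
```

View pics/m1.png

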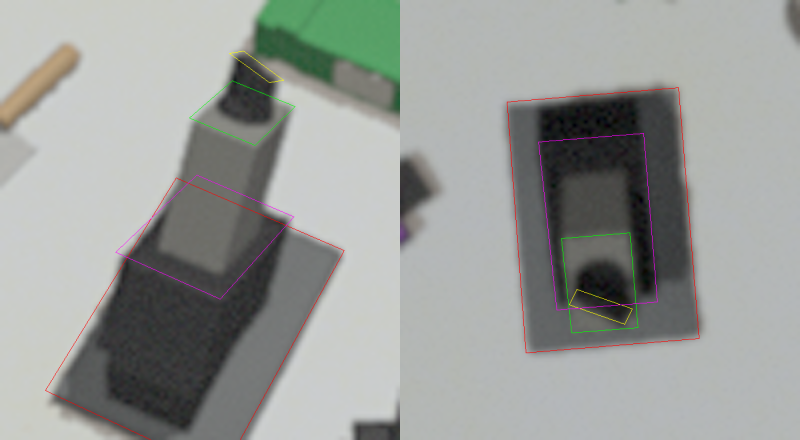

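The red, green and magenta outlines fit the dock base, cartridge top and well at yaw 5.5° in both views. The wing angle is still unclear, so I'll zoom on the cap with contrast stretched and several candidate angles drawn.

```bash
cat > c.py <<'E'
from h import *
seat=np.array([0.6055,0.222,0.0555]); Rd=R.from_euler('z',np.radians(5.5)); Rc=Rd*R.from_euler('y',-np.pi/6)
rows=[]
for c in ("scene","top"):
    F=[]
    for i in range(6): p=ctrl.get_image(c); F.append(p["frame"].astype(float))
    f=np.mean(F,0); u,v=proj(p,seat+Rc.apply([0,0,.166])).round().astype(int); w=13;s=10
    im=cv2.resize(f[v-w:v+w,u-w:u+w],None,fx=s,fy=s,interpolation=cv2.INTER_CUBIC)
    im=np.clip((im-5)*3.2,0,255).astype(np.uint8); L=[im]
    for a in (.95,1.25):
        k=im.copy(); 
        for z in (.182,.156):
            q=np.array([(proj(p,seat+(Rc*R.from_euler('z',a)).apply([x,y,z]))-[u-w,v-w]+.5)*s for x,y in ((.019,.006),(-.019,.006),(-.019,-.006),(.019,-.006))]).round().astype(np.int32)
            cv2.polylines(k,[q],True,(255,255,0) if z>.17 else (0,255,255),1)
        L.append(k)
    rows.append(np.hstack(L))
save("cap.png",np.vstack(rows))
E
python3 c.py
```

```text
(no output)
```

View pics/cap.png

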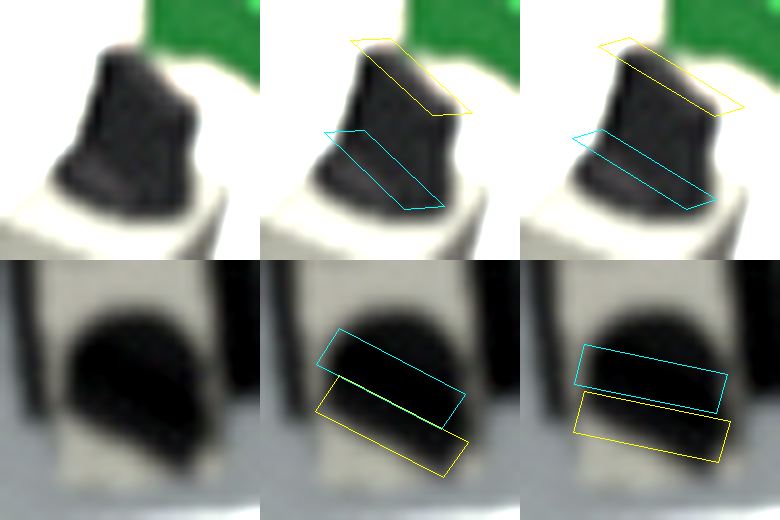

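The wing angle comes out at about 1.0 rad, and the wing sits a couple of mm to −y of the model. I'll refine both with a silhouette fit over the two views.

```bash
cat > f.py <<'E'
from h import *
from scipy.optimize import minimize
np.set_printoptions(precision=4,suppress=True)
D=[];S=8;w=12
seat0=np.array([0.6055,0.222,0.0555]); Rc0=R.from_euler('z',np.radians(5.5))*R.from_euler('y',-np.pi/6)
for c in ("scene","top"):
    f=np.mean([(p:=ctrl.get_image(c))["frame"].astype(float) for _ in range(5)],0)
    u,v=proj(p,seat0+Rc0.apply([0,0,.166])).round().astype(int)
    g=f[v-w:v+w,u-w:u+w].max(2); D.append((p,u,v,np.clip((75-g)/60,0,1)))
th=np.linspace(0,2*np.pi,24,endpoint=False)
disc=np.array([[.019*np.cos(t),.019*np.sin(t),z] for z in (.150,.156) for t in th])
box=np.array([[x,y,z] for x in (-.019,.019) for y in (-.006,.006) for z in (.156,.182)])
cart=np.array([[x,y,z] for x in (-.035,.035) for y in (-.022,.022) for z in (.06,.150)])
def render(P,p,u,v):
    d,a,yaw=P[:3],P[3],P[4]
    Rc=R.from_euler('z',yaw)*R.from_euler('y',-np.pi/6); m=np.zeros((2*w*S,2*w*S),np.uint8); cov=m.copy()
    for pts,Rm,k in ((cart,Rc,0),(disc,Rc,1),(box,Rc*R.from_euler('z',a),1)):
        q=np.array([(proj(p,seat0+d+Rm.apply(x))-[u-w,v-w]+.5)*S for x in pts]).astype(np.float32)
        h=cv2.convexHull(q).round().astype(np.int32)
        cv2.fillConvexPoly(cov,h,1)
        if k: cv2.fillConvexPoly(m,h,1)
    m=cv2.GaussianBlur(m.astype(np.float32),(0,0),.7*S)
    wt=cv2.dilate(cov,np.ones((2*S+1,2*S+1)))
    r=lambda z:cv2.resize(z.astype(np.float32),(2*w,2*w),interpolation=cv2.INTER_AREA)
    return r(m)
def cost(P,full=True):
    e=0
    for p,u,v,g in D:
        r=render(P,p,u,v); W=(cv2.dilate(r,np.ones((5,5)))>.1)
        e+=((r-g)**2*W).sum()
    yaw=np.radians(5.5)
    return e+ (np.sum((P[:3]/.003)**2)+((P[4]-yaw)/.03)**2)*.3
for a in (.9,1.1,1.3):
    s=minimize(cost,[0,0,0,a,.096],method="Nelder-Mead",options=dict(initial_simplex=np.array([[0,0,0,a,.096]]+[[.004,0,0,a,.096],[0,.004,0,a,.096],[0,0,.004,a,.096],[0,0,0,a+.15,.096],[0,0,0,a,.13]]),maxiter=400))
    print(s.fun,s.x)
P=s.x;Rc=R.from_euler('z',P[4])*R.from_euler('y',-np.pi/6); print("wing",seat0+P[:3]+Rc.apply([0,0,.177]))
E
python3 f.py
```

```text
70.91369427921607 [-0.0008  0.0013 -0.0003  0.7409  0.1101]
69.87303464426368 [-0.0008  0.0042 -0.001   0.6427  0.1514]
71.61827798961953 [-0.0013  0.0057  0.0002  0.627   0.1736]
wing [0.517  0.2124 0.209 ]
```

```bash
cat >> h.py <<'E'
SEAT=np.array([0.6048,0.2205,0.0555]); YAW=np.radians(5.5)
RC=R.from_euler('z',YAW)*R.from_euler('y',-np.pi/6)
FL=R.from_matrix(np.diag([-1.,1,-1]))
def rows(pos,rot,st=None):
    st=st or ctrl.state(); r0=R.from_quat(st["eef_rot"])
    rv=(r0.inv()*rot).as_rotvec(degrees=True); sh=r0.inv().apply(pos-st["tool_pos"])
    print("row:",rv.round(2),sh.round(4),"rows needed",np.ceil(max(np.linalg.norm(rv)/8.59,np.linalg.norm(sh)/.05)))
def oncart(h,cap=0.,dx=0,dy=0):
    "TCP pose with grasp point at height h on cartridge axis"
    rot=RC*R.from_euler('z',cap)*FL
    return SEAT+RC.apply([dx,dy,h+.155]),rot
E
python3 -c "
from h import *
p,r=oncart(.177+.07,1.0);print(p);rows(p,r)"
```

```text
[0.40472536 0.201235   0.40364221]
row: [ 30.59  24.53 138.74] [ 0.4519 -0.5312  0.0011] rows needed 17.0
```

```bash
python3 -m handwheel '0 0 -85 0.325 -0.38 0 0.085;0 0 -85 0.325 -0.38 0 0.085;0 0 -85 0.325 -0.38 0 0.085;0 0 -85 0.325 -0.38 0 0.085;0 0 -85 0.325 -0.38 0 0.085;0 0 -85 0.325 -0.38 0 0.085;0 0 -85 0.325 -0.38 0 0.085;0 0 -85 0.325 -0.38 0 0.085;0 0 -85 0.325 -0.38 0 0.085;0 0 -85 0.325 -0.38 0 0.085' 30
python3 -c "
from h import *
p,r=oncart(.177+.07,1.0);rows(p,r);print(ctrl.state()['q'])"
```

```text
time_s: 3.2
tool_pos: [0.3557, 0.012, 0.4051]
eef_rot: [0.566, 0.824, 0.0, 0.001]
ft_force: [1.1, -0.3, 0.7]
finger_gap: 0.0849
grasp_force: 0.0
row: [  -5.65  -37.08 -128.16] [0.1591 0.1135 0.0015] rows needed 16.0
[-1.72449159e-01 -3.73561896e-02 -5.37090605e-01  1.06958405e+00
 -5.19510235e-05  1.03204182e+00]
```

```bash
python3 -m handwheel '-5.65 -37.08 -128.16 0.159 0.1135 0.0015 0.085;-5.65 -37.08 -128.16 0.159 0.1135 0.0015 0.085;-5.65 -37.08 -128.16 0.159 0.1135 0.0015 0.085;-5.65 -37.08 -128.16 0.159 0.1135 0.0015 0.085;-5.65 -37.08 -128.16 0.159 0.1135 0.0015 0.085;-5.65 -37.08 -128.16 0.159 0.1135 0.0015 0.085;-5.65 -37.08 -128.16 0.159 0.1135 0.0015 0.085;-5.65 -37.08 -128.16 0.159 0.1135 0.0015 0.085;-5.65 -37.08 -128.16 0.159 0.1135 0.0015 0.085;-5.65 -37.08 -128.16 0.159 0.1135 0.0015 0.085'
python3 -c "
from h import *
p,r=oncart(.177+.07,1.0);rows(p,r);print(ctrl.state()['q'])"
```

```text
time_s: 4.2
tool_pos: [0.4058, 0.1989, 0.4033]
eef_rot: [-0.125, 0.973, -0.084, 0.173]
ft_force: [-0.3, 0.7, -0.2]
finger_gap: 0.0852
grasp_force: 0.0
row: [ -2.05 -13.28 -45.62] [ 0.0002  0.0024 -0.001 ] rows needed 6.0
[ 0.37557907  0.02313318 -0.5277378   0.71856152 -0.24621749  0.08286554]
```

```bash
python3 -m handwheel '-2.05 -13.3 -45.6 0 0.0024 -0.001 0.085;-2.05 -13.3 -45.6 0 0.0024 -0.001 0.085;-2.05 -13.3 -45.6 0 0.0024 -0.001 0.085;-2.05 -13.3 -45.6 0 0.0024 -0.001 0.085;-2.05 -13.3 -45.6 0 0.0024 -0.001 0.085;-2.05 -13.3 -45.6 0 0.0024 -0.001 0.085;-2.05 -13.3 -45.6 0 0.0024 -0.001 0.085'
cat > v.py <<'E'
from h import *
import sys
ims=[]
h=float(sys.argv[2]); p0=SEAT+RC.apply([0,0,h])
for c in ("scene","top"):
    p=ctrl.get_image(c); u,v=proj(p,p0).round().astype(int); w=33
    im=cv2.resize(p["frame"][v-w:v+w,u-w:u+w],None,fx=6,fy=6,interpolation=cv2.INTER_CUBIC)
    ims.append(np.clip(255*(im/255.)**.5,0,255).astype(np.uint8))
save(sys.argv[1],np.hstack(ims))
st=ctrl.state();print(st['tool_pos'],st['q'].round(2)); 
E
python3 v.py v1.png .19
python3 -c "
from h import *
p,r=oncart(.177,1.0);rows(p,r)"
```

```text
time_s: 4.9
tool_pos: [0.4047, 0.201, 0.4037]
eef_rot: [-0.501, 0.826, -0.113, 0.233]
ft_force: [-0.7, -0.1, -0.4]
finger_gap: 0.0848
grasp_force: 0.0
[0.4049456  0.20110913 0.40370283] [ 0.34 -0.07 -0.67  0.46 -0.12 -0.78]
row: [-0.02 -0.12 -0.53] [-0.0001  0.0003  0.0699] rows needed 2.0
```

View pics/v1.png

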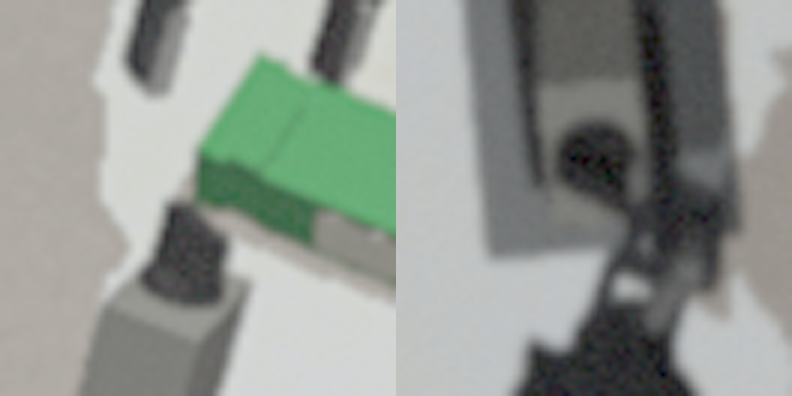

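The open fingers, at (155,60) and (335,50) in the scene half, straddle the wing at (195,230) along its axis. I'll descend 70 mm.

```bash
python3 -m handwheel '0 0 0 0 0 0.03 0.06;0 0 0 0 0 0.05 0.06;0 0 0 0 0 0.06 0.05;0 0 0 0 0 0.07 0.05;0 0 0 0 0 0.07 0.05;0 0 0 0 0 0.07 0.05'
python3 v.py v2.png .19
```

```text
time_s: 5.6
tool_pos: [0.4398, 0.2046, 0.3433]
eef_rot: [-0.5, 0.826, -0.113, 0.233]
ft_force: [-0.2, -0.5, -0.4]
finger_gap: 0.0503
grasp_force: 0.0
[0.43983395 0.20458807 0.3436995 ] [ 0.32  0.07 -0.71  0.28 -0.11 -0.8 ]
```

View pics/v2.png

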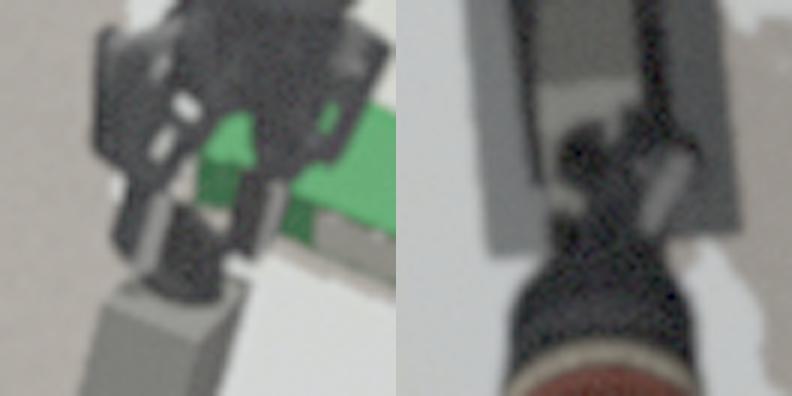

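In the scene half the left finger is at (145,230) and the right at (255,220), with the wing between them. I'll close with light force.

```bash
python3 -m handwheel '0 0 0 0 0 0 0.02;0 0 0 0 0 0 0.02;0 0 0 0 0 0 0.02;0 0 0 0 0 0 0.0;0 0 0 0 0 0 0.0;0 0 0 0 0 0 0.0;0 0 0 0 0 0 0.0' 30; python3 -c "
from h import *
print(ctrl.state()['moment'])"
```

```text
time_s: 6.4
tool_pos: [0.4399, 0.2045, 0.3433]
eef_rot: [-0.5, 0.826, -0.113, 0.233]
ft_force: [-2.8, 0.1, 6.4]
finger_gap: 0.0112
grasp_force: 34.5
[-0.00897461  0.51342261 -0.11191142]
```

```bash
python3 -m handwheel '0 0 7 0 0 0 0;0 0 14 0 0 0 0;0 0 21 0 0 0 0;0 0 28 0 0 0 0;0 0 35 0 0 0 0;0 0 42 0 0 0 0;0 0 47 0 0 0 0;0 0 51 0 0 0 0;0 0 51 0 0 0 0'; cat > s.py <<'E'
from h import *
st=ctrl.state(); r=R.from_quat(st['eef_rot'])
print("tool-frame F",r.inv().apply(st['ft_force']).round(1),"M",r.inv().apply(st['moment']).round(2),"gap",st['finger_gap'],st['grasp_force'],'q6',st['q'][5])
e=(RC*FL).inv()*r; print("turn from closed",e.as_rotvec(degrees=True).round(2), "grasp in cart",RC.inv().apply(st['tool_pos']+r.apply([0,0,.155])-SEAT).round(4))
E
python3 s.py
```

```text
time_s: 7.3
tool_pos: [0.4397, 0.2048, 0.3432]
eef_rot: [-0.095, 0.961, -0.001, 0.259]
ft_force: [-4.1, 1.6, 6.3]
finger_gap: 0.0112
grasp_force: 33.9
tool-frame F [ 0.1  2.  -7.5] M [-0.63  0.84  0.11] gap 0.011187319551712113 33.882063031196594 q6 0.09339150988368182
turn from closed [-0.    0.03 -5.8 ] grasp in cart [1.000e-04 2.000e-04 1.771e-01]
```

```bash
python3 -m handwheel '0 0 2 0 0 0 0;0 0 4 0 0 0 0;0 0 6 0 0 0 0;0 0 6 0 0 0 0'; python3 s.py;  python3 -m handwheel '0 0 1.5 0 0 0 0;0 0 3 0 0 0 0;0 0 3 0 0 0 0'; python3 s.py
```

```text
time_s: 7.7
tool_pos: [0.4397, 0.2048, 0.3432]
eef_rot: [-0.045, 0.965, 0.013, 0.258]
ft_force: [-3.6, 1.4, 5.5]
finger_gap: 0.0112
grasp_force: 33.5
tool-frame F [ 0.2  1.7 -6.4] M [-0.59  0.84 -0.11] gap 0.01121174847311616 33.49732160568237 q6 0.19669541765255813
turn from closed [-0.01  0.02  0.12] grasp in cart [0.0002 0.0003 0.1771]
time_s: 8.0
tool_pos: [0.4398, 0.2051, 0.3433]
eef_rot: [-0.021, 0.966, 0.02, 0.258]
ft_force: [-2.6, 4.8, 6.5]
finger_gap: 0.0112
grasp_force: 35.2
tool-frame F [-1.1  5.1 -6.7] M [-1.19  0.69 -0.63] gap 0.011197950184934184 35.16619384288788 q6 0.247731437667383
turn from closed [-0.06 -0.    3.03] grasp in cart [0.0004 0.0007 0.1771]
```

```bash
python3 -m handwheel '0 0 1.5 0 0 0 0;0 0 2.5 0 0 0 0;0 0 2.5 0 0 0 0' 45; python3 s.py
```

```text
time_s: 8.3
tool_pos: [0.4398, 0.2052, 0.3434]
eef_rot: [-0.001, 0.966, 0.025, 0.258]
ft_force: [-2.8, 3.9, 6.4]
finger_gap: 0.0113
grasp_force: 57.7
tool-frame F [-0.7  4.3 -6.8] M [-1.19  0.71 -1.28] gap 0.011266825486599871 57.65415164467413 q6 0.29008516396928186
turn from closed [-0.06 -0.    5.45] grasp in cart [0.0005 0.0007 0.1772]
```

The torque climbs steadily past +1°, so the cap is against its stop. I'll release, turn back to the cartridge's own alignment, move down 37 mm, and look.

```bash
python3 -m handwheel '0 0 0 0 0 0 0.085;0 0 0 0 0 0 0.085;0 0 0 0 0 0 0.085;0 0 0 0 0 0 0.085;0 0 -4.3 0 0 0 0.085;0 0 -4.3 0 0 0.015 0.085;0 0 -4.3 0 0 0.03 0.085;0 0 -4.3 0 0 0.037 0.085;0 0 -4.3 0 0 0.037 0.085' ; python3 s.py; python3 v.py v3.png .17
```

```text
time_s: 9.2
tool_pos: [0.4582, 0.206, 0.3101]
eef_rot: [-0.035, 0.966, 0.014, 0.257]
ft_force: [-0.4, 1.3, -0.8]
finger_gap: 0.085
grasp_force: 0.0
tool-frame F [0.6 1.3 0.6] M [0.   0.51 0.01] gap 0.08502811404981023 0.0 q6 0.20817814569936374
turn from closed [0.11 0.13 1.29] grasp in cart [-0.0007 -0.0006  0.1391]
[0.45813485 0.20618034 0.31107143] [ 0.31  0.14 -0.73  0.19 -0.11  0.21]
```

View pics/v3.png

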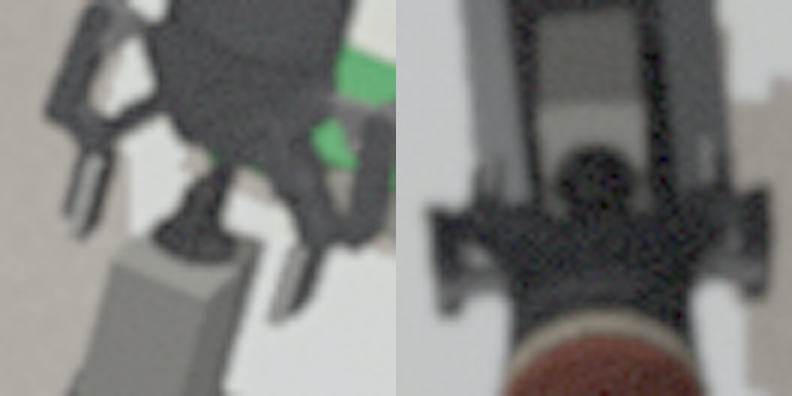

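The wing now lies along the cartridge's long side, narrow at (210,200) in the scene half. The open fingers straddle the thickness at (85,200) and (295,280). Gripping firmly.

```bash
python3 -m handwheel '0 0 0 0 0 0 0.06;0 0 0 0 0 0 0.05;0 0 0 0 0 0 0.05;0 0 0 0 0 0 0.03;0 0 0 0 0 0 0.03;0 0 0 0 0 0 0.03;0 0 0 0 0 0 0.03' 90; python3 s.py
```

```text
time_s: 10.0
tool_pos: [0.458, 0.2066, 0.3116]
eef_rot: [-0.036, 0.965, 0.015, 0.258]
ft_force: [-7.3, 1.5, 8.0]
finger_gap: 0.0423
grasp_force: 90.1
tool-frame F [  2.2   2.2 -10.5] M [-0.43  0.85 -0.13] gap 0.04229416803079538 90.10242462158203 q6 0.20800026768442584
turn from closed [-0.01 -0.02  1.24] grasp in cart [0.0004 0.0003 0.1406]
```

```bash
python3 -m handwheel '0 0 0 0 0 -0.005 0.03;0 0 0 0 0 -0.01 0.03;0 0 0 0 0 -0.015 0.03;0 0 0 0 0 -0.02 0.03;0 0 0 0 0 -0.02 0.03' 110; python3 s.py
```

```text
time_s: 10.5
tool_pos: [0.4482, 0.2054, 0.3288]
eef_rot: [-0.036, 0.965, 0.015, 0.258]
ft_force: [-2.7, 0.9, 2.3]
finger_gap: 0.0422
grasp_force: 116.2
tool-frame F [ 1.1  1.1 -3.4] M [-0.22  0.56 -0.12] gap 0.042214870938757185 116.2051248550415 q6 0.21252999947724444
turn from closed [ 0.05 -0.    1.26] grasp in cart [ 4.000e-04 -1.000e-04  1.603e-01]
```

```bash
python3 -m handwheel '0 0 0 0 0 -0.01 0.03;0 0 0 0 0 -0.02 0.03;0 0 0 0 0 -0.035 0.03;0 0 0 0 0 -0.05 0.03;0 0 0 0 0 -0.065 0.03;0 0 0 0 0 -0.065 0.03'; python3 s.py;  sed -i 's/w=33/w=50/;s/fx=6,fy=6/fx=4,fy=4/' v.py; python3 v.py v4.png .2
```

```text
time_s: 11.1
tool_pos: [0.4153, 0.2022, 0.3858]
eef_rot: [-0.035, 0.965, 0.015, 0.259]
ft_force: [1.1, -0.2, -3.9]
finger_gap: 0.0425
grasp_force: 115.5
tool-frame F [ 1.  -0.3  4. ] M [ 0.02  0.93 -0.01] gap 0.04247804000147808 115.54649591445923 q6 0.22908118102317088
turn from closed [ 0.05 -0.03  1.28] grasp in cart [ 3.000e-04 -2.000e-04  2.263e-01]
[0.41562265 0.2021403  0.38428055] [ 0.33 -0.03 -0.69  0.4  -0.12  0.23]
```

View pics/v4.png

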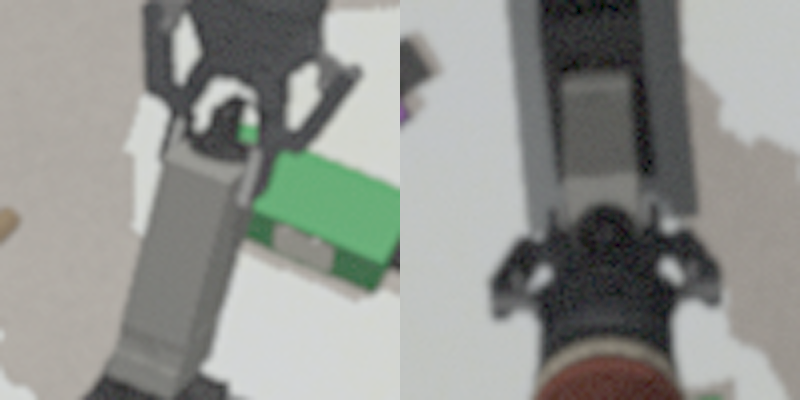

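The cartridge is clear of the dock, with the catch groove visible at (155,345), and it is held at its top. Next I'll work out the lift and swing to the tray.

```bash
cat >> h.py <<'E'
TR=R.from_euler('z',np.radians(-13.4))*FL
TP=np.array([0.493,-0.226])
E
python3 -m handwheel '0 0 0 0 0 -0.03 0.03;0 0 0 0 0 -0.06 0.03;0 0 0 0 0 -0.06 0.03'
python3 -c "
from h import *
rows(np.array([*TP,.42]),TR)"
```

```text
time_s: 11.5
tool_pos: [0.3859, 0.1996, 0.4387]
eef_rot: [-0.035, 0.965, 0.015, 0.26]
ft_force: [-0.4, 0.1, -4.1]
finger_gap: 0.0423
grasp_force: 115.5
row: [ 5.28 29.8  17.2 ] [-0.0572 -0.4327  0.0494] rows needed 9.0
```

```bash
python3 -m handwheel '1 6 3 -0.006 -0.03 0.004 0.03;2 12 7 -0.012 -0.07 0.008 0.03;3 18 10 -0.018 -0.115 0.014 0.03;4 24 14 -0.023 -0.16 0.019 0.03;5.28 29.8 17.2 -0.029 -0.205 0.025 0.03;5.28 29.8 17.2 -0.034 -0.25 0.03 0.03;5.28 29.8 17.2 -0.04 -0.295 0.035 0.03;5.28 29.8 17.2 -0.045 -0.34 0.04 0.03;5.28 29.8 17.2 -0.051 -0.385 0.044 0.03;5.28 29.8 17.2 -0.055 -0.415 0.048 0.03'
python3 -m handwheel '0 0 0 -0.001 -0.015 0.001 0.03;0 0 0 -0.001 -0.015 0.001 0.03;0 0 0 -0.001 -0.015 0.001 0.03'
python3 - <<'E'
from h import *
rows(np.array([*TP,.42]),TR)
ims=[]; st=ctrl.state(); r=R.from_quat(st['eef_rot']); print("tilt",r.apply([0,0,1]))
foot=st['tool_pos']+r.apply([0,0,.2956]); print("foot",foot)
Tc=np.array([.564,-.243,0]);Ty=R.from_euler('z',np.radians(-13.4))
for c in ("scene","top"):
    p=ctrl.get_image(c)
    d=ctrl.place_of(p,"tray"); print([(x["confidence"],world(p,x["xyz"]).round(3)) for x in d][:2])
    for n in ("cartridge","jar"): print(n,[(round(x["confidence"],2),world(p,x["xyz"]).round(3)) for x in ctrl.place_of(p,n) if world(p,x["xyz"])[1]<0])
    u,v=proj(p,[.52,-.23,.1]).round().astype(int); w=65
    f=p["frame"].copy()
    s=6; x0,y0=max(0,u-w),max(0,v-w)
    im=cv2.resize(f[y0:v+w,x0:u+w],None,fx=s,fy=s,interpolation=cv2.INTER_CUBIC)
    im=np.clip(255*(im/255.)**.6,0,255).astype(np.uint8)
    def pl(P,col): cv2.polylines(im,[np.array([(proj(p,X)-[x0,y0]+.5)*s for X in P]).round().astype(np.int32)],True,col,1)
    pl([Tc+Ty.apply([a*.145,b*.095,.025]) for a,b in ((1,1),(1,-1),(-1,-1),(-1,1))],(255,0,0))
    pl([[foot[0],foot[1],.004]+r.apply([a*.035,b*.022,0]) for a,b in ((1,1),(1,-1),(-1,-1),(-1,1))],(0,255,0))
    pl([foot+r.apply([a*.035,b*.022,0]) for a,b in ((1,1),(1,-1),(-1,-1),(-1,1))],(255,255,0))
    ims.append(cv2.resize(im,(400,400),interpolation=cv2.INTER_AREA))
save("v5.png",np.hstack(ims))
E
```

```text
time_s: 12.5
tool_pos: [0.4897, -0.2123, 0.4162]
eef_rot: [0.118, 0.993, -0.001, -0.002]
ft_force: [0.6, 1.4, -3.0]
finger_gap: 0.0417
grasp_force: 115.1
time_s: 12.8
tool_pos: [0.4863, -0.2233, 0.4161]
eef_rot: [0.117, 0.993, -0.0, -0.002]
ft_force: [0.3, 1.1, -2.9]
finger_gap: 0.0422
grasp_force: 115.2
row: [-0.04 -0.25 -0.04] [-0.0071 -0.001  -0.0039] rows needed 1.0
tilt [-4.41913743e-03  3.22697486e-04 -9.99990183e-01]
foot [ 0.4850258  -0.22325446  0.12051264]
[(0.66, array([ 0.565, -0.24 ,  0.004]))]
cartridge [(0.97, array([ 0.485, -0.222,  0.121]))]
jar [(0.79, array([ 0.646, -0.294,  0.003]))]
[(0.89, array([ 0.564, -0.243,  0.001])), (0.53, array([ 0.491, -0.22 ,  0.125]))]
cartridge [(0.8, array([ 0.489, -0.222,  0.122]))]
jar [(0.92, array([ 0.649, -0.298,  0.004]))]
```

View pics/v5.png

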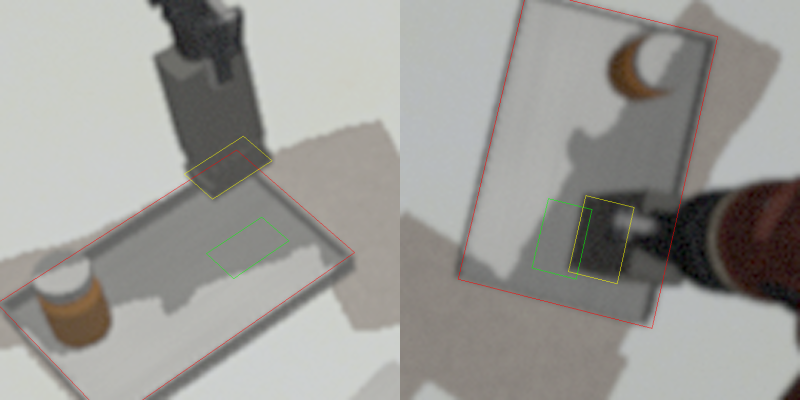

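The tray outline and the predicted foot outline match in both views. The cartridge hangs upright over the empty −x half of the tray, and the green outline in the scene half, at (245,245), shows where it will land. Lowering to about 8 mm above the floor.

```bash
python3 -m handwheel '0 -0.25 0 -0.007 0 0.02 0.03;0 -0.25 0 -0.007 0 0.05 0.03;0 -0.25 0 -0.007 0 0.08 0.03;0 -0.25 0 -0.007 0 0.1 0.03;0 -0.25 0 -0.007 0 0.105 0.03;0 -0.25 0 -0.007 0 0.105 0.03'; python3 -m handwheel '0 0 0 0 0 0.003 0.03;0 0 0 0 0 0.006 0.03;0 0 0 0 0 0.006 0.03;0 0 0 0 0 0.006 0.03'; python3 s.py
```

```text
time_s: 13.8
tool_pos: [0.493, -0.2251, 0.3121]
eef_rot: [0.117, 0.993, -0.001, 0.0]
ft_force: [0.0, 0.9, -2.5]
finger_gap: 0.0425
grasp_force: 114.9
time_s: 14.2
tool_pos: [0.4931, -0.2254, 0.3067]
eef_rot: [0.117, 0.993, -0.001, 0.001]
ft_force: [-1.3, 0.3, -3.2]
finger_gap: 0.0422
grasp_force: 115.0
tool-frame F [ 1.3 -0.   3.2] M [0.05 0.06 0.  ] gap 0.042242429769929965 114.95068788528442 q6 -0.3291142857699931
turn from closed [ 5.08 29.61 18.44] grasp in cart [-0.085  -0.4335  0.1601]
```

```bash
python3 -m handwheel '0 0 0 0 0 0.002 0.03;0 0 0 0 0 0.004 0.03;0 0 0 0 0 0.005 0.03;0 0 0 0 0 0.005 0.03' 60; python3 -m handwheel '0 0 0 0 0 0.001 0.03;0 0 0 0 0 0.002 0.03;0 0 0 0 0 0.002 0.03' 40
```

```text
time_s: 14.6
tool_pos: [0.493, -0.2253, 0.301]
eef_rot: [0.117, 0.993, -0.001, 0.001]
ft_force: [0.5, 0.3, -4.5]
finger_gap: 0.042
grasp_force: 114.9
time_s: 14.9
tool_pos: [0.4932, -0.2253, 0.3002]
eef_rot: [0.117, 0.993, -0.001, 0.001]
ft_force: [-2.3, 0.3, 5.9]
finger_gap: 0.0421
grasp_force: 116.6
```

The force shows contact at the expected height, with the foot at about 4 mm. I'll release and withdraw straight up.

```bash
python3 -m handwheel '0 0 0 0 0 0 0.045;0 0 0 0 0 0 0.05;0 0 0 0 0 0 0.06;0 0 0 0 0 0 0.08;0 0 0 0 0 0 0.08;0 0 0 0 0 -0.01 0.08;0 0 0 0 0 -0.03 0.08;0 0 0 0 0 -0.06 0.08;0 0 0 0 0 -0.1 0.08;0 0 0 0 0 -0.13 0.08'
python3 -m handwheel '0 0 0 0 0.05 0 0.08;0 0 0 0 0.1 0 0.08;0 0 0 0 0.15 0 0.08;0 0 0 0 0.2 0 0.08;0 0 0 0 0.2 0 0.08'
python3 - <<'E'
from h import *
ims=[]
for c in ("scene","top"):
    p=ctrl.get_image(c)
    for n in ("cartridge","jar","cap_wing","wash_bottle","scraper"): print(n,[(round(x["confidence"],2),world(p,x["xyz"]).round(3)) for x in ctrl.place_of(p,n) if world(p,x["xyz"])[1]<.1])
    u,v=proj(p,[.52,-.23,.1]).round().astype(int); w=50
    im=cv2.resize(p["frame"][v-w:v+w,u-w:u+w],(400,400),interpolation=cv2.INTER_CUBIC)
    ims.append(np.clip(255*(im/255.)**.5,0,255).astype(np.uint8))
save("v6.png",np.hstack(ims))
E
```

```text
time_s: 15.9
tool_pos: [0.4928, -0.225, 0.4323]
eef_rot: [0.117, 0.993, -0.001, 0.002]
ft_force: [0.4, 0.2, -0.3]
finger_gap: 0.0803
grasp_force: 0.0
time_s: 16.4
tool_pos: [0.5398, -0.0254, 0.4298]
eef_rot: [0.114, 0.993, -0.0, 0.001]
ft_force: [-0.1, 0.1, 0.4]
finger_gap: 0.0799
grasp_force: 0.0
cartridge [(0.71, array([ 0.494, -0.226,  0.003]))]
jar [(0.67, array([ 0.645, -0.297,  0.004]))]
cap_wing [(0.74, array([ 0.53 ,  0.011, -0.004])), (0.48, array([ 0.494, -0.222,  0.184]))]
wash_bottle [(0.73, array([0.742, 0.053, 0.002]))]
scraper [(0.86, array([ 0.529,  0.012, -0.004]))]
cartridge []
jar []
cap_wing []
wash_bottle [(0.8, array([ 0.746,  0.052, -0.   ]))]
scraper [(0.81, array([ 0.527,  0.007, -0.003]))]
```

View pics/v6.png

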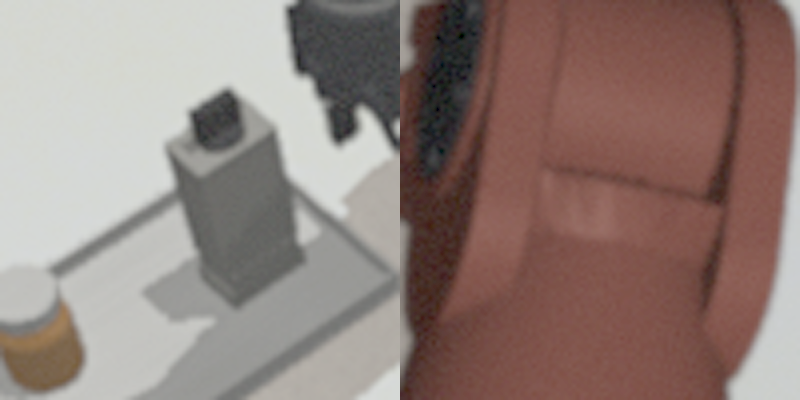

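The cartridge stands upright on the tray floor, with its foot at (240,285) in the scene half and the wing at (218,115) in line with the long side. The jar is still in place at (35,330), and the gripper is clear. Handing in.

```bash
python3 -c "
from workcell import ctrl
print(ctrl.hand_in())"
```

```text
the job is handed in; nothing more can be done
None
```

I screwed the vent cap shut in the dock, pulled the cartridge out, stood it upright on the tray floor before letting go, and handed the job in at about 17 s; the jar, wash bottle and scraper are where they were.

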